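Hold LCR tweezers at the 12 mm lands for open correction

ROBOT

A 6-joint arm with a two-finger parallel gripper is mounted at the origin on the work surface. World frame = base frame: x ahead of the robot, y to its left, z up, the work surface at z = 0. Lengths are in m, angles in rad, forces in N, time in s.
With the tool pointing down it reaches from about 0.325 to 1 m from the base axis. Payload 5.1 kg.
Tool frame: the origin (TCP) lies on the centre line of the jaws, within the pads' length; the fingertips stand 14 mm ahead of it and the grasp point (between the pads) lies 5 mm behind it; z points along the fingers, y is the line along which they close (so a half turn about z gives the same grasp; the last joint's range is limited). The gripper opens to 85 mm and grips with 20 to 120 N. Pads are 22 mm wide; open, the fingers measure 114 mm over their backs; the gripper's body (76 mm by 85 mm) begins 54 mm behind the grasp point. The pads swing forward as they close: fully open they stand 13 mm farther back than shut.
Start: joints at [1.252, 0.124, 1.65, -0, 1.367, -0.083], TCP at [0.152, 0.632, 0.209] pointing down, gripper open.
Joint ranges: [-2.61, 2.61], [-1.02, 2.33], [0.03, 2.71], [-1.35, 4.49], [0.32, 2.68], [-2.91, 2.91]. Speed limits (rad/s): [2.57, 2.57, 3.14, 3.14, 3.14, 3.14].

INTERFACE

Orientations are given as [roll, pitch, yaw] about the fixed x, y, z axes, in that order (R = Rz(yaw) Ry(pitch) Rx(roll)).
In Python, from rig import readout, eyes, ctrl gives the robot as it stands. The module is installed in compiled form; this text tells all that it offers.
- The arm moves only by the shell command python3 -m creep 'ROWS'. ROWS is text: rows parted by semicolons, each of 7 numbers parted by spaces: the shift along the tool's x, y, z scaled (see below), then the turn, a rotation vector about the tool's x, y, z scaled (see below), then the opening, from -1 (shut) to 1 (fully open). A call has 1 to 20 rows; each row is the pose to reach, as a shift and turn from the pose commanded when the call began, along the tool's axes at that moment; what a row does not reach only later rows make up. The controller multiplies each number of a shift by 50 cm and each number of a turn by pi/2 rad. A row lasts 1/12 s, in which the tool goes at most 41.7 mm and 7.16 degrees, less where a joint would pass 70% of its speed; a pose out of reach is approached as far as the arm can. A call with a number of a shift or a turn outside -1 to 1 is refused whole. A call with a gripper value outside its range is refused whole. The fingers move at their own pace and stop on an object; the grip force is fixed at half the most. Time passes only in rows, so rows that repeat a pose let the fingers close. It gives the time, the measured TCP pose, the force, the opening and the grip force at its end, in the units of the state.
- readout.state(): the state, without advancing time (a new reading comes with each control period).
- eyes.grab_frame(name): name is "side" or "top" or "wrist"; returns a dict with "frame" (480x640x3 uint8, blue, green, red), "fx", "fy", "cx", "cy" (pixels), "extrinsics" (4x4, takes a point from world to camera coordinates); the wrist camera has in their place "hand_eye" (4x4, takes a point from camera to tool coordinates, whose origin is the TCP and whose axes are the flange's). Camera axes: x right, y down, z forward; pixel columns grow to the right and rows downward; lengths in m; the calibration is good to about 2 mm. A picture is of the moment at which its call begins: read the wrist's pose just before it. There is no depth.
- ctrl.finish_job(): hands the job in; it is judged then, once.
The state is a dict: "time_s": time; "joint_pos": joint angles; "dq": joint speeds; "effort": joint torques, N m; "eef_pos": TCP position; "orientation": TCP orientation; "contact_force": force on the tool from outside, world axes, zero at the start; "moment": the same for the moment, N m; "grip_width": finger opening in m; "grasp_force": force on a finger pad.
Only numpy, scipy, OpenCV 4.12 (cv2) and the standard library are available. Lean on these libraries where they do the work, as an engineer would, in place of code of your own. Each camera call takes 0.05 s, during which the arm holds its last target. There are 200 camera calls.

TASK

The cordless LCR tweezers need an open correction for 12 mm samples. Pick the tweezers out of the cluttered accessory tray, leaving the other things in it where they lie, carry them to the land-pattern board and hold them level with one tip just above (under a centimetre, not touching) each copper land of the middle pair, squeezed so that the tip gap matches the 12 mm spacing of those lands. Hold that gap steady over the lands for two seconds for the reading and finish still holding it there: do not put the tweezers down or let go.

Things in the scene. Friction and masses are not known exactly. Their poses are not given: they have to be found in the camera images.
- tweezers: Cordless LCR test tweezers, 185 mm long, 76 g, lying flat in the tray: black housing at the rear, two steel arms side by side (3 mm thick, 10 mm tall) that open sideways, a black grip pad outside each arm, noses bent down to fine gold tips. Origin: midway between the grip pads, level with the underside. +x along the tweezers to the tips, +y to the left arm, +z up.
- pinch (a point): Midway between the two black grip pads, 13 mm above the tweezers' origin: squeeze here, across the tweezers' y. Pads are 30 mm long (x) and 16 mm tall. Width over them: 36 mm at rest, 28 mm at a 12 mm tip gap (pad faces then parallel), 21 mm shut; 1 mm of squeeze here closes the tips 1.7 mm. Nothing else lies within 30 mm of the pads. Centre of mass 20 to 25 mm behind this point.
- housing (a point): Centre of the tweezers' housing (65 x 26 x 26 mm, small display on top), 92 mm behind the pinch point. Its underside and the tips are at one level, 13 mm below the pinch point. Each arm pivots in the housing, 85 mm behind the pinch point, 7 mm off the middle.
- tip_left (a point): Inner lower point of the left tip of the tweezers, 59 mm ahead of the pinch point and 12.5 mm below it. The tip gap is the distance between tip_left and tip_right.
- tip_right (a point): Inner lower point of the right tip of the tweezers.
- tweezers_left (a joint): Angle (rad) by which the left arm is squeezed in from rest: 0 = sprung fully open (tip gap 26 mm), 0.048 = tip gap 12 mm, 0.090 = tips shut. Both arms always swing in by the same angle. Squeezing at the grip pads takes about 2 N at first, 3.5 N at the 12 mm gap, 5 N to shut; let go, they spring open.
- tweezers_right (a joint): Angle (rad) by which the right arm is squeezed in from rest: 0 = sprung fully open (tip gap 26 mm), 0.048 = tip gap 12 mm, 0.090 = tips shut. Both arms always swing in by the same angle. Squeezing at the grip pads takes about 2 N at first, 3.5 N at the 12 mm gap, 5 N to shut; let go, they spring open.
- tray: Open grey plastic tray, fixed, 270 (x) x 250 (y) x 26 mm high, walls and floor 4 mm thick; origin under its centre. The tweezers lie about its middle, tips towards its +x end (within 0.15 rad), the origin of the tweezers within 25 mm of the tray's centre.
- board: Land-pattern board, fixed: wooden base 120 (x) x 130 (y) x 12 mm, a thin blue circuit board 80 x 108 mm above it on brass pillars, its top 30 mm above the bench (corner screws 2 mm higher). Three pairs of flat copper lands in a row along y, 7, 12 and 18 mm apart; the middle pair lies straight above the origin. Blue board reaches 26 mm to -x of the lands and 54 mm to +x; base 45 and 75 mm.
- pad_left (a point): Centre of the top of the left (+y of the board) copper land of the middle pair; land 9 (x) x 5 (y) mm, flat, with a thin trace running 26 mm to +x to a round dot (not part of the land). Axes as the board's, z up.
- pad_right (a point): Centre of the top of the right (-y) copper land of the middle pair, 12 mm from pad_left.
- screwdriver: Bystander: small screwdriver 130 mm long lying along the tray's left (+y) wall.
- core_mid (a point): Bystander: dark ferrite ring core, 36 mm across, 12 mm high, lying in the right of the tray; this point is its centre.
- shortbar: Bystander: brass shorting bar 52 x 13 x 7 mm in the right rear of the tray.
- disc: Bystander: white ceramic sample disc 25 mm across, 6 mm high, near the tray's far end, ahead of the tips.
Not all that is in view belongs to the job. Of the things like the tweezers, leave any that is green; of the rest the smaller one is meant. Of the things that look like the board, the larger one is meant.

How it is judged:
On the way, in this order (a step that is already met when the one before it is completed fails the run):
1. the tweezers are lifted clear out of the tray (height (world z) of each of tip_left, tip_right above 0.032 m and height (world z) of tweezers above 0.03 m), for 0.1 s.
2. the 12 mm tip gap is held over the middle lands for two seconds (distance between tip_left and tip_right between 0.01 and 0.014 m and ((horizontal distance between tip_left and pad_left below 0.006 m and horizontal distance between tip_right and pad_right below 0.006 m) or (horizontal distance between tip_left and pad_right below 0.006 m and horizontal distance between tip_right and pad_left below 0.006 m)) and z of tip_left in the frame of pad_left between 0 and 0.015 m and z of tip_right in the frame of pad_left between 0 and 0.015 m and contact force between tweezers and the fingers above 0.5 N and contact force between tweezers and board below 0.05 N and contact force between tweezers and tray below 0.05 N), for 2 s.
At the end, for the whole second after the job is handed in: The tweezers are held still and about level (within 17 degrees) in the gripper, touching neither board nor tray; the tip gap is 12 mm within 2 mm, each tip is within 6 mm sideways of the centre of its own land of the middle pair (either way round) and less than 15 mm above the board (all of step 2 and linear speed of tweezers below 0.02 m/s and angular speed of tweezers below 0.2 rad/s and angle between tweezers's own z axis and vertical below 0.3 rad); the arm keeps its last pose, push and grip.
It fails at once if the other things in the tray are disturbed (moved over 30 mm) (distance of any of screwdriver, core_mid, shortbar, disc from where it was at the start of the episode above 0.03 m).
It fails at once if the tweezers or the robot knock or press on the board (over 4 N) (contact force between board and tweezers above 4 N or contact force between board and the fingers above 4 N or contact force between board and the arm above 4 N).
It also fails if it takes over 42 s, if anything falls off the work surface, if the arm or the gripper's body presses on something with over 40 N, if the wrist force passes 120 N, or if a joint passes its speed limit or range.

## Working session

There is one attempt and no reset: what is moved stays moved. The work goes in short steps, Python scripts to look and compute and a shell command to move; the robot and the scene stay as the last step left them, time stands still between calls to the robot, and variables do not carry over. Pictures are saved under pics/ and viewed, at most 10 in all, crops included, and the job is handed in when it is done.

```bash
mkdir -p pics
cat > h.py <<'E'
import numpy as np, cv2
from rig import readout, eyes, ctrl
from scipy.spatial.transform import Rotation as R
def tool(s):
    T=np.eye(4);T[:3,:3]=R.from_euler('xyz',s['orientation']).as_matrix();T[:3,3]=s['eef_pos'];return T
def grab(n):
    s=readout.state();f=eyes.grab_frame(n)
    f['c2w']=tool(s)@f['hand_eye'] if n=='wrist' else np.linalg.inv(f['extrinsics'])
    return f
def ray(f,u,v):
    d=f['c2w'][:3,:3]@np.array([(u-f['cx'])/f['fx'],(v-f['cy'])/f['fy'],1]);return f['c2w'][:3,3],d
def onz(f,u,v,z):
    o,d=ray(f,u,v);return o+d*(z-o[2])/d[2]
def two(f,p,g,q):
    a,d=ray(f,*p);b,e=ray(g,*q)
    t=np.linalg.lstsq(np.c_[d,-e],b-a,rcond=None)[0];P=a+t[0]*d;Q=b+t[1]*e
    return (P+Q)/2,np.linalg.norm(P-Q)
def px(f,P):
    c=np.linalg.inv(f['c2w'])@np.r_[P,1];return c[:2]/c[2]*[f['fx'],f['fy']]+[f['cx'],f['cy']]
E
python3 - <<'E'
from h import *
import pickle
F={n:grab(n) for n in('top','side','wrist')}
pickle.dump(F,open('F0.pkl','wb'))
for n in F: cv2.imwrite(f'pics/{n}0.png',F[n]['frame']); print(n,F[n]['fx'],F[n]['c2w'].round(3).tolist())
print(readout.state())
E
```

```text
top 460.67782680775895 [[0.021, -0.998, 0.052, 0.471], [-1.0, -0.019, 0.023, 0.004], [-0.022, -0.052, -0.998, 1.088], [0.0, 0.0, 0.0, 1.0]]
side 564.125872437683 [[0.761, -0.444, 0.472, -0.15], [-0.648, -0.501, 0.573, -0.795], [-0.018, -0.743, -0.67, 1.016], [0.0, 0.0, 0.0, 1.0]]
wrist 428.2302885833349 [[0.234, 0.937, 0.259, 0.087], [0.972, -0.225, -0.064, 0.647], [-0.001, 0.266, -0.964, 0.373], [0.0, 0.0, 0.0, 1.0]]
{'time_s': 0.15, 'joint_pos': array([ 1.25241516e+00,  1.24373651e-01,  1.65136615e+00,  8.56411140e-06,
        1.36752775e+00, -8.26192099e-02]), 'dq': array([-0.00025021, -0.00261844, -0.00476094, -0.00087676,  0.0011883 ,
        0.00208751]), 'effort': array([ 5.73912239e-04, -4.24228656e+01, -3.66014063e+01, -3.61994432e-05,
        4.62687647e-03, -1.04482618e-05]), 'eef_pos': array([0.15170384, 0.6315131 , 0.20792011]), 'orientation': array([-3.13992416e+00, -1.46577551e-04,  2.90582884e+00]), 'contact_force': array([ 0.38462103, -0.86101667,  0.78401558]), 'moment': array([ 0.00987266, -0.01211083,  0.00684716]), 'grasp_force': 0.0, 'grip_width': 0.08570218568431949}
```

View pics/top0.png

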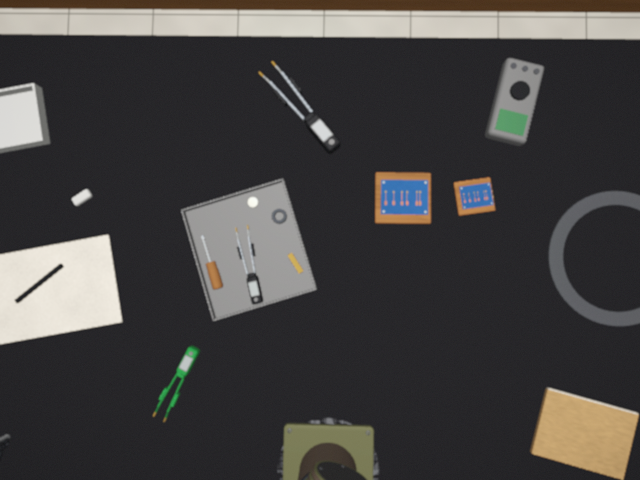

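View pics/side0.png

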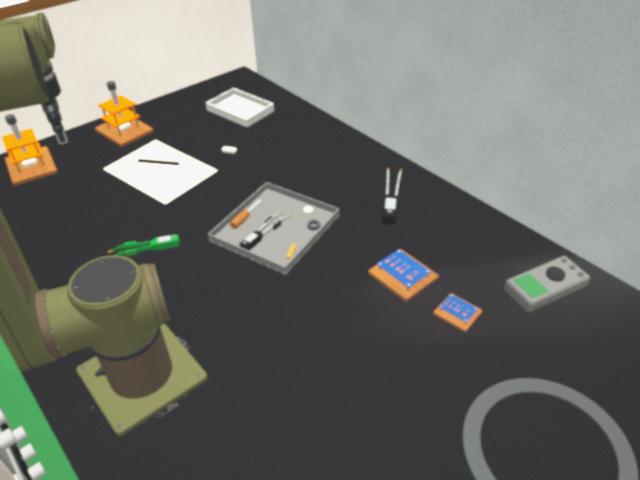

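Top view: tweezers candidates are the black/steel pair in the tray at (248,262), a green pair at (178,380) and a larger pair outside the tray at (300,105). I choose the tray one. Board candidates are (403,198), larger, and (475,196), smaller. I choose (403,198). Next is one close crop to check, plus coarse positions.

Run:
```python
from h import *
import pickle
F=pickle.load(open('F0.pkl','rb'));f=F['top'];im=f['frame']
a=cv2.resize(im[165:330,175:325],None,fx=3.6,fy=3.6,interpolation=cv2.INTER_CUBIC)
b=cv2.resize(im[160:235,365:440],None,fx=3,fy=3,interpolation=cv2.INTER_CUBIC)
c=np.zeros((a.shape[0],a.shape[1]+b.shape[1],3),np.uint8);c[:,:a.shape[1]]=a;c[:b.shape[0],a.shape[1]:]=b
cv2.imwrite('pics/crop0.png',c)
for n,p in dict(tip=(244,229),pinch=(247,251),hous=(254,288)).items(): print(n,onz(f,*p,.017).round(3))
for p in [(182,209),(284,180),(316,289),(214,320)]: print('tray',onz(f,*p,.026).round(3))
for g in('top','side'):
    h=cv2.cvtColor(F[g]['frame'],cv2.COLOR_BGR2HSV);m=cv2.inRange(h,(100,120,80),(125,255,255))
    for c in cv2.findContours(m,0,2)[0]:
        if cv2.contourArea(c)>200:
            r=cv2.minAreaRect(c);print(g,r,[onz(F[g],*q,.03).round(3) for q in cv2.boxPoints(r)])
```

```text
tip [0.549 0.204 0.017]
pinch [0.498 0.196 0.017]
hous [0.412 0.177 0.017]
tray [0.593 0.349 0.026]
tray [0.665 0.112 0.026]
tray [0.414 0.032 0.026]
tray [0.338 0.265 0.026]
top ((475.7799987792969, 195.4600067138672), (20.647518157958984, 29.132801055908203), 81.8698959350586) [array([ 0.654, -0.294,  0.03 ]), array([ 0.664, -0.359,  0.03 ]), array([ 0.617, -0.366,  0.03 ]), array([ 0.607, -0.3  ,  0.03 ])]
top ((404.0, 197.0), (32.0, 44.0), 90.0) [array([ 0.665, -0.115,  0.03 ]), array([ 0.667, -0.216,  0.03 ]), array([ 0.593, -0.217,  0.03 ]), array([ 0.591, -0.116,  0.03 ])]
side ((458.42926025390625, 307.6273498535156), (29.527088165283203, 15.831958770751953), 29.05460548400879) [array([ 0.602, -0.311,  0.03 ]), array([ 0.648, -0.295,  0.03 ]), array([ 0.658, -0.362,  0.03 ]), array([ 0.613, -0.377,  0.03 ])]
side ((402.8270263671875, 267.2378845214844), (45.43626403808594, 24.115039825439453), 36.02737808227539) [array([ 0.592, -0.112,  0.03 ]), array([ 0.67 , -0.085,  0.03 ]), array([ 0.668, -0.212,  0.03 ]), array([ 0.594, -0.233,  0.03 ])]
```

View pics/crop0.png

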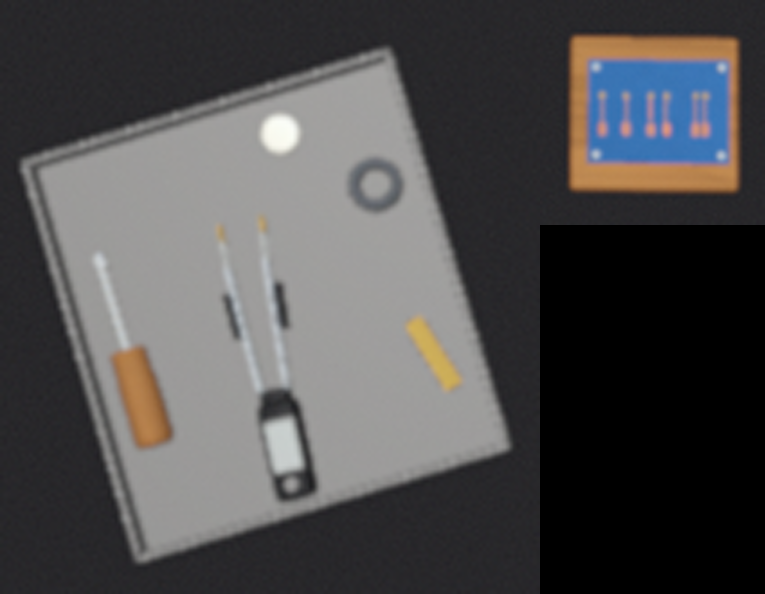

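Crop check: the tray pair has black housing, steel arms, gold tips at crop (222,230) and (263,222), and pads at (232,315) and (281,305), so it is the intended one. The board crop shows three pairs with lands at the lower (-x) end. Moving above the tweezers with the wrist camera.

```bash
python3 -m creep '-.876 -.686 0 0 0 -.274 1;-.876 -.686 0 0 0 -.274 1;-.876 -.686 0 0 0 -.274 1;-.876 -.686 0 0 0 -.274 1;-.876 -.686 0 0 0 -.274 1;-.876 -.686 0 0 0 -.274 1;-.876 -.686 0 0 0 -.274 1;-.876 -.686 0 0 0 -.274 1;-.876 -.686 0 0 0 -.274 1;-.876 -.686 0 0 0 -.274 1;-.876 -.686 0 0 0 -.274 1;-.876 -.686 0 0 0 -.274 1;-.876 -.686 0 0 0 -.274 1;-.876 -.686 0 0 0 -.274 1;-.876 -.686 0 0 0 -.274 1;-.876 -.686 0 0 0 -.274 1;-.876 -.686 0 0 0 -.274 1'
python3 - <<'E'
from h import *
import pickle
f=grab('wrist');pickle.dump(f,open('w1.pkl','wb'));cv2.imwrite('pics/w1.png',f['frame']);s=readout.state();print(s['time_s'],s['eef_pos'],s['orientation'],s['dq'].round(3))
E
```

```text
time_s: 1.57
eef_pos: [0.497, 0.1966, 0.2086]
orientation: [3.141, -0.001, -2.947]
contact_force: [-0.8, 0.1, -0.2]
grip_width: 0.0855
grasp_force: 0.0
1.6167 [0.49689338 0.19696787 0.2086769 ] [ 3.14133324e+00 -5.82016932e-04 -2.94576051e+00] [ 0.01  -0.004 -0.001 -0.002  0.    -0.001]
```

View pics/w1.png

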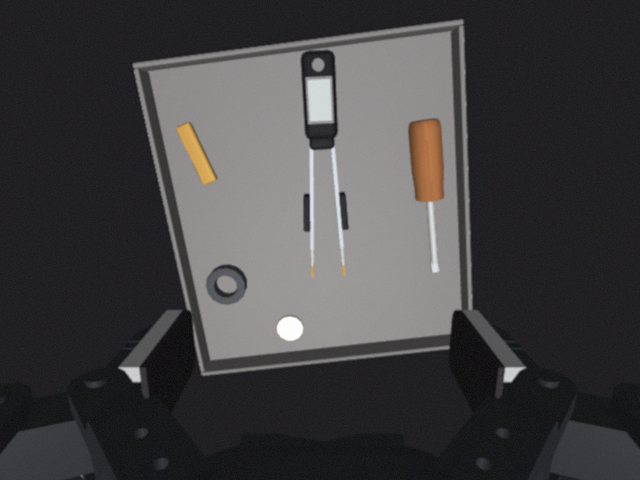

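Wrist view: tweezers with housing at (320,95), pads at (307,212) and (344,211), tips at (312,271) and (343,269). The tray is clear around the pads.

```bash
cat > feat.py <<'E'
from h import *
def blobs(m,lo,hi):
    n,l,st,c=cv2.connectedComponentsWithStats(m)
    return [(c[i],st[i,4],st[i]) for i in range(1,n) if lo<st[i,4]<hi]
def tweez(im,box):
    x0,y0,x1,y1=box;h=cv2.cvtColor(im,cv2.COLOR_BGR2HSV)[y0:y1,x0:x1]
    off=np.array([x0,y0])
    k=sorted([(tuple((c+off).round(2)),a,tuple(st[:4]+[x0,y0,0,0])) for c,a,st in blobs(cv2.inRange(h,(0,0,0),(180,255,60)),60,30000)])
    g=sorted([(tuple((c+off).round(2)),a,tuple(st[:4]+[x0,y0,0,0])) for c,a,st in blobs(cv2.inRange(h,(8,110,60),(30,255,255)),8,3000)])
    return k,g
E
python3 - <<'E'
from feat import *
import pickle
f=pickle.load(open('w1.pkl','rb'));k,g=tweez(f['frame'],(260,30,400,300))
for q in k: print('dark',q,onz(f,*q[0],.017).round(4))
for q in g: print('gold',q,onz(f,*q[0],.006).round(4))
E
```

```text
dark ((np.float64(299.12), np.float64(34.77)), np.int32(939), (np.int64(260), np.int64(30), np.int64(115), np.int64(16))) [0.3694 0.153  0.017 ]
dark ((np.float64(306.28), np.float64(211.34)), np.int32(159), (np.int64(304), np.int64(194), np.int64(5), np.int64(37))) [0.5027 0.1835 0.017 ]
dark ((np.float64(319.3), np.float64(100.24)), np.int32(1467), (np.int64(301), np.int64(51), np.int64(36), np.int64(98))) [0.4129 0.1772 0.017 ]
dark ((np.float64(343.57), np.float64(210.22)), np.int32(155), (np.int64(340), np.int64(193), np.int64(8), np.int64(36))) [0.4956 0.2143 0.017 ]
gold ((np.float64(312.5), np.float64(271.5)), np.int32(20), (np.int64(312), np.int64(267), np.int64(2), np.int64(10))) [0.5583 0.1993 0.006 ]
gold ((np.float64(343.32), np.float64(269.84)), np.int32(19), (np.int64(342), np.int64(266), np.int64(3), np.int64(9))) [0.5513 0.2264 0.006 ]
```

```bash
python3 -m creep '0 0 .18 0 0 -.032 1;0 0 .18 0 0 -.032 1;0 0 .18 0 0 -.032 1;0 0 .18 0 0 -.032 1;0 0 .18 0 0 -.032 1'
python3 - <<'E'
from feat import *
import pickle
w=pickle.load(open('w1.pkl','rb'));f=grab('wrist');pickle.dump(f,open('w2.pkl','wb'));s=readout.state();T=tool(s);print(s['eef_pos'],s['orientation'])
b=np.array([px(f,P) for P in ([.36,.14,.01],[.36,.21,.01],[.57,.17,.01],[.57,.24,.01])])
x0,y0=b.min(0).clip(0);x1,y1=b.max(0)
A=tweez(w['frame'],(260,48,400,300));B=tweez(f['frame'],(int(x0),int(y0),int(x1),int(y1)))
for n,a,c in (('dark',A[0],B[0]),('gold',A[1],B[1])):
    print(n,[(tuple(map(float,q[0])),int(q[1])) for q in c])
    if len(a)==len(c):
        for p,q in zip(a,c): print(two(w,p[0],f,q[0]), onz(f,*q[0],.017 if n=='dark' else .006).round(4))
E
```

```text
time_s: 2.03
eef_pos: [0.4976, 0.197, 0.1199]
orientation: [3.142, 0.0, -2.895]
contact_force: [0.3, -0.3, 0.1]
grip_width: 0.0849
grasp_force: 0.0
[0.49879261 0.19719253 0.12140218] [ 3.14146143  0.00343789 -2.89566112]
dark [((300.81, 236.51), 370), ((302.38, 2.85), 645), ((327.04, 70.33), 4106), ((349.92, 236.89), 382)]
gold [((305.0, 311.5), 36), ((345.0, 311.5), 36)]
(array([0.55675076, 0.19901356, 0.01043934]), np.float64(0.00018284840098977477)) [0.5588 0.1992 0.006 ]
(array([0.54942582, 0.225711  , 0.01175488]), np.float64(1.9005608352360453e-05)) [0.5519 0.2267 0.006 ]
```

Run:
```python
from feat import *
import pickle
w=pickle.load(open('w1.pkl','rb'));f=pickle.load(open('w2.pkl','rb'))
for p,q in (((306.28,211.34),(300.81,236.51)),((343.57,210.22),(349.92,236.89))): print(two(w,p,f,q)[0].round(4),onz(f,*q,.019).round(4))
t=(onz(f,305,311.5,.007)+onz(f,345,311.5,.007))/2;p=(onz(f,300.8,236.5,.019)+onz(f,349.9,236.9,.019))/2
d=t-p;print('pinch',p,'tipmid',t,'yaw',np.arctan2(d[1],d[0]))
k,_=tweez(f['frame'],(260,10,400,200));c=k[0];hc=onz(f,327.04,70.33,.028);d=p-hc;print('h',hc,np.arctan2(d[1],d[0]))
T=tool(readout.state());print(readout.state()['eef_pos'],(np.linalg.inv(T)@np.r_[p,1]).round(4))
```

```text
[0.5007 0.1835 0.0269] [0.5028 0.1835 0.019 ]
[0.495  0.214  0.0204] [0.4953 0.2142 0.019 ]
pinch [0.49906405 0.19882968 0.019     ] tipmid [0.55489394 0.21283381 0.007     ] yaw 0.24576503677267902
h [0.4032958  0.17544053 0.028     ] 0.23953748467248343
[0.49879261 0.19719253 0.12140218] [-3.000e-04  1.500e-03  1.024e-01  1.000e+00]
```

```bash
python3 -m creep '.006 .003 .1 0 0 0 .17;.006 .003 .18 0 0 0 .17;.006 .003 .18 0 0 0 .17;.006 .003 .18 0 0 0 .17;.006 .003 .18 0 0 0 .17'; python3 -m creep '0 0 .016 0 0 0 .17;0 0 .016 0 0 0 .17;0 0 .016 0 0 0 .17'
python3 - <<'E'
from h import *
f=grab('wrist');cv2.imwrite('pics/w3.png',f['frame']);s=readout.state();print(s['eef_pos'],s['contact_force'],s['grip_width'])
E
```

```text
time_s: 2.5
eef_pos: [0.4961, 0.1975, 0.0315]
orientation: [3.141, 0.003, -2.897]
contact_force: [0.1, 0.2, 0.7]
grip_width: 0.0496
grasp_force: 0.0
time_s: 2.75
eef_pos: [0.4955, 0.1972, 0.0225]
orientation: [3.141, 0.002, -2.897]
contact_force: [-0.6, -0.9, -0.3]
grip_width: 0.05
grasp_force: 0.0
[0.49533736 0.19714801 0.02230595] [ 0.70364121 -0.20493317  0.05930723] 0.050350958619889946
```

View pics/w3.png

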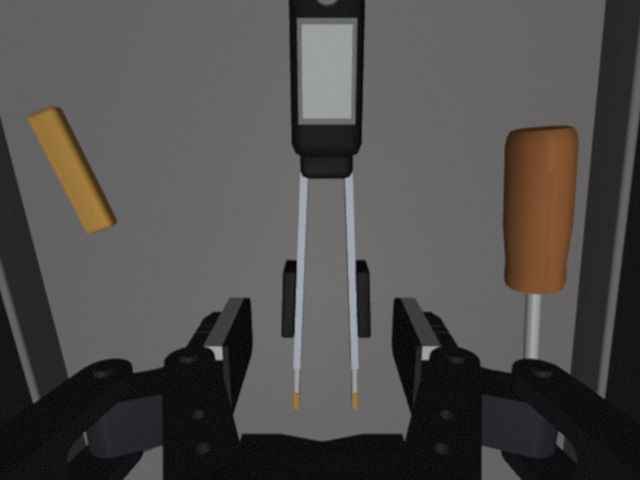

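```bash
python3 -m creep '0 0 .002 0 0 0 -.35;0 0 .002 0 0 0 -.35;0 0 .002 0 0 0 -.35;0 0 .002 0 0 0 -.35;0 0 .002 0 0 0 -.35;0 0 .002 0 0 0 -.35'
python3 - <<'E'
from feat import *
f=grab('wrist');cv2.imwrite('pics/w4.png',f['frame']);s=readout.state();print(s['eef_pos'],s['contact_force'],s['grip_width'],s['grasp_force'])
for P in [(-.011,.014,.014),(.011,.014,.014),(-.011,-.014,.014),(.011,-.014,.014)]: print(P,px(f,(tool(s)@np.r_[P,1])[:3]).round())
for q in tweez(f['frame'],(250,340,400,440))[1]: print(q[0],q[1],onz(f,*q[0],.007))
E
```

```text
time_s: 3.3
eef_pos: [0.4943, 0.1969, 0.0199]
orientation: [-3.142, -0.0, -2.897]
contact_force: [-0.4, -0.1, 0.1]
grip_width: 0.0283
grasp_force: 0.0
[0.49430997 0.19688222 0.01986778] [ 0.42685204 -0.98217789 -0.37303553] 0.02762868443217895 0.0
(-0.011, 0.014, 0.014) [355. 305.]
(0.011, 0.014, 0.014) [356. 258.]
(-0.011, -0.014, 0.014) [293. 305.]
(0.011, -0.014, 0.014) [292. 258.]
(np.float64(295.92), np.float64(406.75)) 72 [0.55937793 0.19933904 0.007     ]
(np.float64(354.39), np.float64(406.66)) 67 [0.55249455 0.22668159 0.007     ]
```

View pics/w4.png

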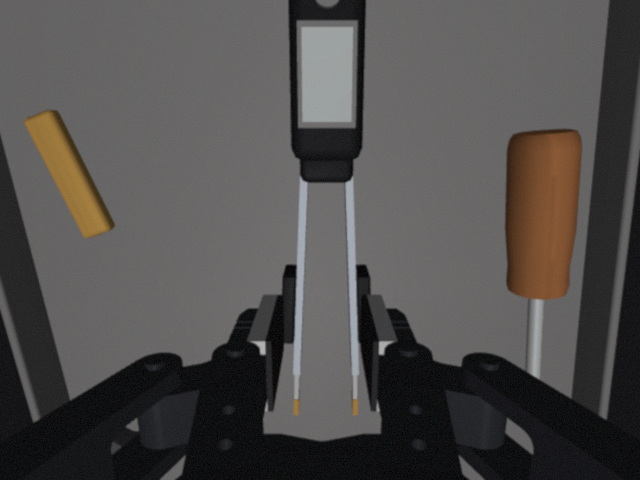

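The fingers read 28 mm but the arms are unsqueezed: tips at (296,407) and (354,407), still about 28 mm apart, finger ends near row 297. I'll check where the fingertips really are.

Run:
```python
from h import *
f=eyes.grab_frame('wrist');H=f['hand_eye'];print(H.round(4).tolist(),f['fy'],f['cx'],f['cy'])
# tool-frame location of the visible finger corner pair: separation px vs opening
for n,l,r,row,w in (('w1',190,451,311,.0855),('w3',252,393,298,.0503),('w4',281,369,296,.028)):
    d=f['fx']*w/(r-l);c=np.array([((l+r)/2-f['cx'])/f['fx']*d,(row-f['cy'])/f['fy']*d,d,1]);print(n,d,(H@c).round(4))
# tool z if the corner has tool x=+.011
for row in (296,298,311):
    d=H[:3,:3]@np.array([0,(row-f['cy'])/f['fy'],1]);t=(.011-H[0,3])/d[0];print(row,(H[:3,3]+t*d).round(4))
s=readout.state();print(s['grip_width'],s['eef_pos'],s['contact_force'],s['moment'],s['grasp_force'])
```

```text
[[-0.0, -0.9638, -0.2666, 0.0671], [1.0, -0.0001, 0.0, -0.0009], [-0.0, -0.2666, 0.9638, -0.1652], [0.0, 0.0, 0.0, 1.0]] 428.2302885833349 321.72759935746933 243.73539480869567
w1 0.1402823359152304 [ 0.0085 -0.0013 -0.0358  1.    ]
w3 0.1527658405371755 [ 7.70e-03 -7.00e-04 -2.31e-02  1.00e+00]
w4 0.1362550918219702 [ 1.48e-02  1.00e-04 -3.83e-02  1.00e+00]
296 [ 0.011  -0.0009 -0.0291]
298 [ 0.011  -0.0009 -0.0309]
311 [ 0.011  -0.0009 -0.0414]
0.02738219988337187 [0.49433811 0.19689717 0.01989839] [ 0.08416467 -0.34457285  0.26064782] [0.01348718 0.02262408 0.01103373] 0.0
```

Run:
```python
from h import *
f=grab('side');s=readout.state();u,v=px(f,s['eef_pos']).astype(int);print(u,v)
im=f['frame'][v-60:v+40,u-70:u+70];cv2.imwrite('pics/s4.png',cv2.resize(im,None,fx=5,fy=5,interpolation=cv2.INTER_CUBIC))
```

```text
271 223
```

View pics/s4.png

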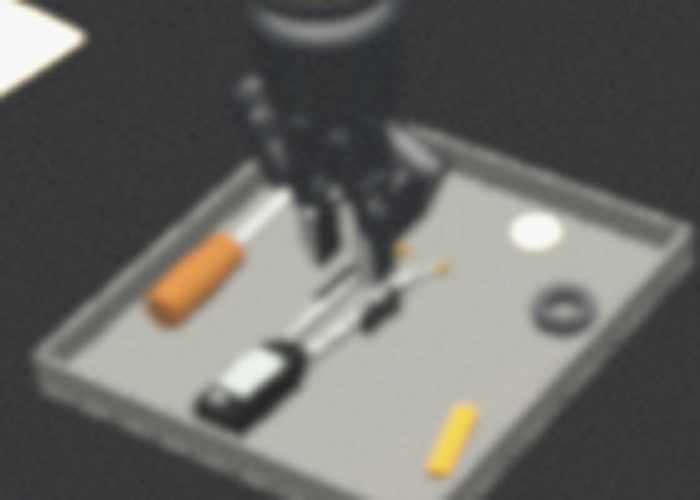

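The side crop confirms the fingers end at crop (320,258) and (380,283), well above the tweezers. The fingertips actually sit about 29 mm behind the reported TCP rather than 14 mm ahead. I trust the pictures: reopen and go lower in guarded steps.

```bash
python3 -m creep '0 0 0 0 0 0 .17;0 0 0 0 0 0 .17;0 0 0 0 0 0 .17;0 0 .02 0 0 0 .17;0 0 .04 0 0 0 .17;0 0 .056 0 0 0 .17;0 0 .056 0 0 0 .17'; python3 -m creep '0 0 .006 0 0 0 .17;0 0 .006 0 0 0 .17;0 0 .006 0 0 0 .17'
python3 - <<'E'
from feat import *
f=grab('wrist');cv2.imwrite('pics/w5.png',f['frame']);s=readout.state();print(s['eef_pos'],s['contact_force'],s['grip_width'],s['grasp_force'])
E
```

```text
time_s: 4.03
eef_pos: [0.492, 0.1962, -0.0111]
orientation: [-3.141, -0.005, -2.897]
contact_force: [-1.4, 0.3, -0.1]
grip_width: 0.0502
grasp_force: 0.0
time_s: 4.28
eef_pos: [0.4944, 0.1969, -0.0111]
orientation: [3.142, -0.0, -2.897]
contact_force: [-0.0, -0.5, -0.7]
grip_width: 0.0501
grasp_force: 0.0
[ 0.49464574  0.19697985 -0.01083181] [ 0.11245706 -0.57294903  0.49905258] 0.0498453453512937 0.0
```

View pics/w5.png

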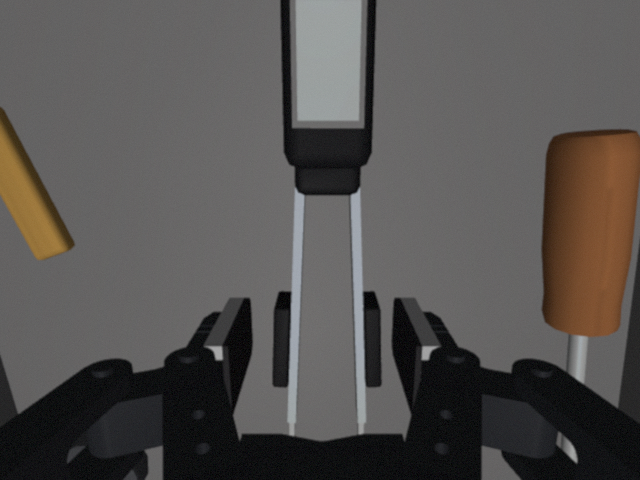

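The fingers now stand either side of the pads. The pads span columns 275–381 and rows 293–387, with finger inner faces at 252 and 393. The fingers' centre is about 1.8 mm off in tool y. I'll go down about 11 mm more and re-centre.

```bash
python3 -m creep '-.002 .0036 .008 0 0 0 .17;-.002 .0036 .016 0 0 0 .17;-.002 .0036 .016 0 0 0 .17'; python3 -m creep '0 0 .003 0 0 0 .17;0 0 .006 0 0 0 .17;0 0 .006 0 0 0 .17'; python3 -m creep '0 0 0 0 0 0 -.1;0 0 0 0 0 0 -.2;0 0 0 0 0 0 -.3;0 0 0 0 0 0 -.35;0 0 0 0 0 0 -.35;0 0 0 0 0 0 -.35'
python3 - <<'E'
from feat import *
f=grab('wrist');cv2.imwrite('pics/w6.png',f['frame']);s=readout.state();print(s['eef_pos'],s['contact_force'],s['grip_width'],s['grasp_force'])
E
```

```text
time_s: 4.58
eef_pos: [0.4944, 0.1988, -0.0198]
orientation: [-3.142, -0.001, -2.897]
contact_force: [-0.2, -0.4, 0.5]
grip_width: 0.0501
grasp_force: 0.0
time_s: 4.83
eef_pos: [0.4949, 0.1989, -0.0214]
orientation: [3.142, -0.001, -2.897]
contact_force: [-1.4, -0.4, 5.1]
grip_width: 0.0498
grasp_force: 2.7
time_s: 5.33
eef_pos: [0.4978, 0.1997, -0.0187]
orientation: [3.142, 0.005, -2.897]
contact_force: [-2.3, -1.9, 13.8]
grip_width: 0.028
grasp_force: 10.2
[ 0.49783385  0.19967388 -0.01868903] [-2.37334164 -0.80445129 14.10249393] 0.028121418013153352 10.209447504021227
```

View pics/w6.png

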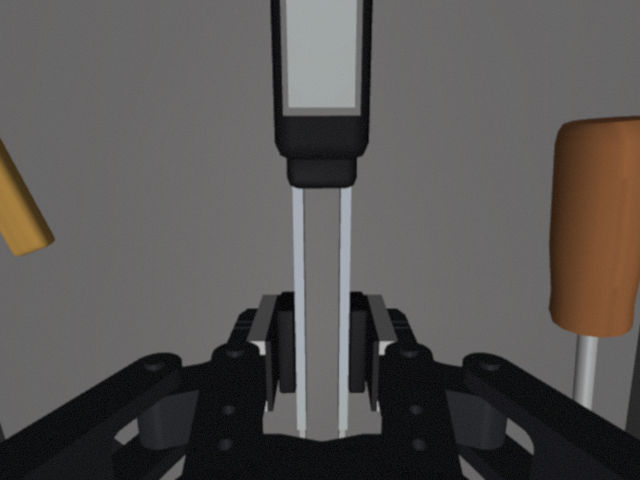

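The pads are gripped and the arms are squeezed parallel (columns 299 and 345), with the fingertips resting on the tray floor. Lifting gently.

```bash
python3 -m creep '0 0 -.004 0 0 0 -.36;0 0 -.01 0 0 0 -.36;0 0 -.016 0 0 0 -.36;0 0 -.026 0 0 0 -.36;0 0 -.04 0 0 0 -.36;0 0 -.06 0 0 0 -.36;0 0 -.08 0 0 0 -.36;0 0 -.1 0 0 0 -.36;0 0 -.12 0 0 0 -.36;0 0 -.14 0 0 0 -.36;0 0 -.16 0 0 0 -.36;0 0 -.18 0 0 0 -.36;0 0 -.19 0 0 0 -.36;0 0 -.2 0 0 0 -.36;0 0 -.2 0 0 0 -.36'
python3 - <<'E'
from feat import *
import pickle
f=grab('wrist');g=grab('side');t=grab('top');s=readout.state();print(s['eef_pos'],s['contact_force'],s['grip_width'],s['grasp_force'])
pickle.dump((s,f,g,t),open('p7.pkl','wb'))
u,v=px(g,s['eef_pos']+[0,0,.03]).astype(int);a=cv2.resize(g['frame'][v-50:v+50,u-50:u+50],(400,400),interpolation=cv2.INTER_CUBIC)
b=f['frame'][:,120:520];b=cv2.resize(b,(400,480));c=np.zeros((480,800,3),np.uint8);c[:400,400:]=a;c[:,:400]=b;cv2.imwrite('pics/p7.png',c)
E
```

```text
time_s: 6.63
eef_pos: [0.4956, 0.1991, 0.0792]
orientation: [3.142, 0.002, -2.897]
contact_force: [-0.5, -0.9, -0.6]
grip_width: 0.0276
grasp_force: 3.9
[0.49445099 0.19876582 0.07736065] [-0.17113397 -0.23397314 -1.8455096 ] 0.02748920796732459 3.9453287422657013
```

View pics/p7.png

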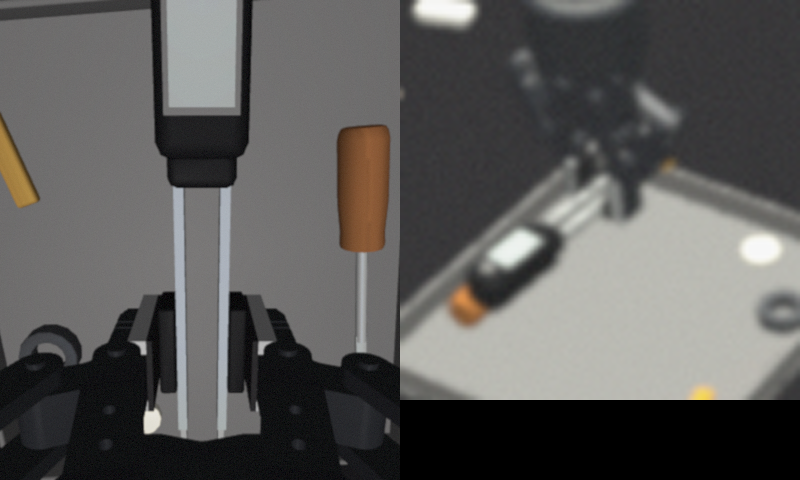

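The tweezers are lifted and level, held at 3.9 N. That is consistent with a 12 mm gap. Carrying them to a waypoint beside the board where the wrist camera can see the lands.

```bash
python3 -m creep '-.002 -.01 -.01 0 0 .003 -.36;-.006 -.03 -.03 0 0 .01 -.36;-.012 -.06 -.06 0 0 .02 -.36;-.02 -.1 -.09 0 0 .03 -.36;-.028 -.14 -.12 0 0 .04 -.36;-.038 -.19 -.15 0 0 .05 -.36;-.048 -.24 -.18 0 0 .06 -.36;-.058 -.29 -.21 0 0 .07 -.36;-.068 -.34 -.23 0 0 .08 -.36;-.078 -.39 -.244 0 0 .09 -.36;-.088 -.44 -.244 0 0 .1 -.36;-.098 -.49 -.244 0 0 .11 -.36;-.108 -.54 -.244 0 0 .12 -.36;-.117 -.58 -.244 0 0 .13 -.36;-.124 -.61 -.244 0 0 .14 -.36;-.128 -.63 -.244 0 0 .146 -.36;-.129 -.64 -.244 0 0 .146 -.36;-.129 -.64 -.244 0 0 .146 -.36;-.129 -.64 -.244 0 0 .146 -.36'
python3 - <<'E'
from feat import *
import pickle
f=grab('wrist');g=grab('side');t=grab('top');s=readout.state();print(s['eef_pos'],s['orientation'],s['grip_width'],s['grasp_force'])
pickle.dump((s,f,g,t),open('p8.pkl','wb'))
F0=pickle.load(open('F0.pkl','rb'))
def lands(f,z=.03):
    h=cv2.cvtColor(f['frame'],cv2.COLOR_BGR2HSV)
    blue=cv2.inRange(h,(100,110,60),(125,255,255));cs=[c for c in cv2.findContours(blue,0,2)[0] if cv2.contourArea(c)>300]
    for c in cs:
        r=cv2.minAreaRect(c);print('blue',[tuple(onz(f,*q,z)[:2].round(4)) for q in cv2.boxPoints(r)])
        m=np.zeros_like(blue);cv2.drawContours(m,[c],-1,255,-1)
        cop=cv2.bitwise_and(m,cv2.bitwise_or(cv2.inRange(h,(0,70,80),(20,255,255)),cv2.inRange(h,(150,70,80),(180,255,255))))
        for c,a,st in blobs(cop,15,3000): print('cop',c.round(1),a,st[:4],onz(f,*c,z)[:2].round(4))
lands(f)
# pale arms/gold in tool frame
k,gd=tweez(f['frame'],(200,0,450,470));print([(q[0],q[1]) for q in gd])
for n,v in(('side',g),('top',t)):
    u=px(v,s['eef_pos']+[.055,0,.023]);x,y=u.astype(int);h=cv2.cvtColor(v['frame'],cv2.COLOR_BGR2HSV)
    print(n,u,[(c+[x-30,y-30],a) for c,a,_ in blobs(cv2.inRange(h[y-30:y+30,x-30:x+30],(8,90,50),(30,255,255)),2,3000)])
E
```

```text
time_s: 8.37
eef_pos: [0.6348, -0.0955, 0.1999]
orientation: [3.141, -0.0, -3.126]
contact_force: [0.2, -0.3, -1.4]
grip_width: 0.0277
grasp_force: 4.0
[ 0.63477414 -0.09497706  0.19996954] [ 3.14136834e+00 -1.18363170e-04 -3.12487574e+00] 0.027149102303180676 3.9512651413679123
blue [(np.float64(0.6156), np.float64(-0.3556)), (np.float64(0.604), np.float64(-0.2893)), (np.float64(0.6551), np.float64(-0.2879)), (np.float64(0.6676), np.float64(-0.357))]
cop [ 62.9 193.8] 35 [ 60 190   6  10] [ 0.6229 -0.3   ]
cop [ 48.4 195.5] 33 [ 46 192   6   8] [ 0.6244 -0.3115]
cop [ 33.6 198.1] 32 [ 31 195   6   9] [ 0.6267 -0.3235]
cop [ 24.2 199.3] 33 [ 22 196   6   8] [ 0.6278 -0.331 ]
blue [(np.float64(0.5917), np.float64(-0.2188)), (np.float64(0.5901), np.float64(-0.119)), (np.float64(0.6695), np.float64(-0.1192)), (np.float64(0.6712), np.float64(-0.2254))]
cop [188.6 188.5] 70 [186 183   7  15] [ 0.6172 -0.2009]
cop [197.6 188.3] 70 [195 183   7  13] [ 0.6169 -0.1938]
cop [226.3 188.8] 70 [223 183   7  15] [ 0.617  -0.1713]
cop [241.6 189.3] 69 [239 184   7  15] [ 0.6172 -0.1594]
cop [265.8 189.1] 60 [263 184   7  12] [ 0.6167 -0.1404]
[((np.float64(228.0), np.float64(221.0)), np.int32(9)), ((np.float64(238.36), np.float64(141.5)), np.int32(1961)), ((np.float64(246.72), np.float64(263.45)), np.int32(1485)), ((np.float64(311.31), np.float64(228.14)), np.int32(1037))]
side [405.93820387 182.2028473 ] [(array([408.8, 181.4]), np.int32(5))]
top [383.40834621 149.65426659] []
```

Run:
```python
from feat import *
import pickle
s,f,g,t=pickle.load(open('p8.pkl','rb'));F0=pickle.load(open('F0.pkl','rb'))
print('land mid tri',two(F0['top'],(404.7,203.3),f,(233.95,189.05)))
H=f['hand_eye'];ff=dict(f);ff['c2w']=H
im=f['frame'];h=cv2.cvtColor(im,cv2.COLOR_BGR2HSV);gr=cv2.cvtColor(im,cv2.COLOR_BGR2GRAY)
# bright arms: columns at rows
for r in (200,220,240,260,280,320,360,400,425):
    c=np.where((h[r,260:390,2]>115)&(h[r,260:390,1]<70))[0]+260
    sp=np.split(c,np.where(np.diff(c)>3)[0]+1);print(r,[(int(a[0]),int(a[-1])) for a in sp if len(a)])
# pad row extents: dark columns just outside arms
for col in range(280,295,3): print('L',col,gr[270:420:6,col].tolist())
for col in range(356,366,3): print('R',col,gr[270:420:6,col].tolist())
for row in (188,115,292,390):
    print(row,onz(ff,322,row,-.044).round(4))
k=[(c,a,st) for c,a,st in blobs(cv2.inRange(gr,150,255),500,9000)];print(k)
```

```text
land mid tri (array([ 0.62097487, -0.17316611, -0.00670552]), np.float64(0.003037687865738403))
200 [(265, 267), (288, 304), (339, 351)]
220 [(264, 265), (269, 269), (287, 287), (291, 304), (339, 350)]
240 [(294, 304), (339, 350)]
260 [(294, 305), (338, 350)]
280 [(294, 305), (338, 349)]
320 [(260, 270), (295, 306), (338, 348), (374, 388)]
360 [(296, 307), (337, 347)]
400 [(267, 268), (297, 307), (337, 347)]
425 [(297, 307), (336, 346)]
L 280 [170, 52, 50, 50, 44, 34, 27, 56, 57, 56, 59, 55, 51, 52, 52, 45, 47, 46, 69, 48, 50, 49, 52, 50, 53]
L 283 [172, 52, 50, 52, 25, 24, 27, 64, 66, 67, 70, 67, 66, 63, 67, 66, 64, 63, 63, 62, 62, 52, 51, 53, 53]
L 286 [170, 50, 51, 51, 25, 20, 27, 71, 74, 70, 73, 70, 74, 74, 72, 69, 71, 72, 66, 69, 65, 51, 52, 54, 53]
L 289 [170, 49, 49, 50, 27, 29, 28, 77, 80, 82, 79, 78, 80, 76, 77, 73, 74, 72, 72, 68, 67, 50, 52, 51, 50]
L 292 [172, 48, 50, 51, 23, 24, 29, 73, 76, 76, 77, 78, 76, 77, 76, 78, 75, 73, 73, 69, 70, 50, 51, 53, 47]
R 356 [52, 49, 53, 50, 26, 28, 30, 73, 80, 77, 78, 77, 77, 75, 75, 73, 72, 74, 71, 69, 67, 49, 52, 53, 51]
R 359 [54, 5
[... 151 characters left out ...]
5, 71, 67, 67, 65, 58, 60, 53, 56, 52, 51, 52, 51]
R 365 [52, 54, 48, 49, 51, 33, 29, 54, 54, 48, 45, 43, 37, 41, 39, 37, 31, 32, 38, 42, 50, 51, 52, 54, 50]
188 [ 0.0498 -0.0008 -0.044 ]
115 [ 0.0696 -0.0008 -0.044 ]
292 [ 0.0182 -0.0008 -0.044 ]
390 [-0.0158 -0.0008 -0.044 ]
[(array([ 56.87841606, 205.83324038]), np.int32(3586), array([   0,  155,  104,  103, 3586], dtype=int32)), (array([193.77631579, 200.66729323]), np.int32(532), array([184, 182,  20,  44, 532], dtype=int32)), (array([343.08420295, 307.5052177 ]), np.int32(2779), array([ 337,  186,   15,  253, 2779], dtype=int32)), (array([ 10.04712042, 402.39491399]), np.int32(1337), array([   0,  369,   24,   73, 1337], dtype=int32))]
```

Run:
```python
from feat import *
import pickle
s,f,g,t=pickle.load(open('p8.pkl','rb'))
T=tool(s)
for y in(-.007,.005): print('tip',px(g,(T@[-.063,y,-.0225,1])[:3]).round(1),px(t,(T@[-.063,y,-.0225,1])[:3]).round(1))
x,y=px(g,(T@[-.063,0,-.0225,1])[:3]).astype(int)
h=cv2.cvtColor(g['frame'],cv2.COLOR_BGR2HSV)[y-9:y+9,x-12:x+12]
print(x-12,y-9);print(h[...,0]*(h[...,1]>60));
# pad rows, finer; housing pieces
gr=cv2.cvtColor(f['frame'],cv2.COLOR_BGR2GRAY)
print(gr[286:316,287:292].mean(1).round().astype(int).tolist(),gr[384:398,287:292].mean(1).round().astype(int).tolist());print(gr[345,262:300].tolist(),gr[345,345:385].tolist())
```

```text
tip [410.1 182.1] [386.6 145.5]
tip [406.4 179.9] [380.2 145.5]
395 171
[[ 0  0  0  0  0  0  0  0  0  0  0  0  0  0  0  0  0  0  0  0  0  0  0  0]
 [ 0  0  0  0  0  0  0  0  0  0  0  0  0  0  0  0  0  0  0  0  0  0  0  0]
 [ 0  0  0  0  0  0  0  0  0  0  0  0  0  0  0  0  0  0  0  0  0  0  0  0]
 [ 0  0  0  0  0  0  0  0  0  0  0  0  0  0  0  0  0  0  0  0  0  0  0  0]
 [ 0  0  0  0  0  0  0  0  0  0  0  0  0  0  0  0  0  0  0  0  0  0  0  0]
 [ 0  0  0  0  0  0  0  0  0  0  0  0  0  0  0  0  0  0  0  0  0  0  0  0]
 [ 0  0  0  0  0  0  0  0  0  0  0  0  0  0  0  0  0  0  0  0  0  0  0  0]
 [ 0  0  0  0  0  0  0  0  0  0  0  0  0  0  0  0  0  0  0  0  0  0  0  0]
 [ 0  0  0  0  0  0  0  0  0  0  0  0  0  0  0  0  0  0  0  0  0  0  0  0]
 [ 0  0  0  0  0  0  0  0  0  0  0  0  0  0 20 17  0  0  0  0  0  0  0  0]
 [ 0  0  0  0  0  0  0  0  0  0  0  0  0 18 20 19  0  0  0  0  0  0  0  0]
 [ 0  0  0  0  0  0  0  0  0  0  0  0 18 19 18 17  0  0  0  0  0  0  0  0]
 [ 0  0  0  0  0  0  0  0  0  0  0  0  0 17 17  0  0  0  0  0  0  0  0  0]
 [ 0  0  0  0  0  0  0  0  0  0  0  0  0  0  0  0  0  0  0  0  0  0  0  0]
 [ 0  0  0  0  0  0  0  0  0  0  0  0  0  0  0  0  0  0  0  0  0  0  0  0]
 [ 0  0  0  0  0  0  0  0  0  0  0  0  0  0  0  0  0  0  0  0  0  0  0  0]
 [ 0  0  0  0  0  0  0  0  0  0  0  0  0  0  0  0  0  0  0  0  0  0  0  0]
 [ 0  0  0  0  0  0  0  0  0  0  0  0  0  0  0  0  0  0  0  0  0  0  0  0]]
[51, 52, 50, 52, 49, 41, 31, 27, 27, 27, 26, 26, 29, 27, 28, 29, 29, 27, 27, 29, 31, 29, 29, 36, 47, 62, 75, 80, 80, 81] [69, 69, 69, 68, 68, 69, 68, 66, 60, 53, 51, 52, 50, 52]
[254, 254, 255, 252, 184, 105, 85, 88, 87, 69, 46, 37, 32, 31, 35, 31, 36, 43, 53, 61, 63, 64, 70, 67, 73, 76, 77, 79, 80, 78, 76, 66, 53, 84, 192, 254, 255, 254] [255, 255, 233, 131, 58, 58, 70, 72, 77, 75, 77, 76, 78, 79, 76, 76, 79, 72, 66, 52, 39, 35, 31, 30, 34, 33, 39, 61, 82, 89, 87, 85, 144, 243, 255, 255, 255, 255, 255, 255]
```

The side view gold centroid (409,181.5) matches the predicted tip to about 1–2 mm. Moving over the lands, staying high first.

```bash
python3 -m creep '.004 -.003 .005 0 0 0 -.36;.012 -.01 .015 0 0 0 -.36;.028 -.023 .035 0 0 0 -.36;.048 -.04 .06 0 0 0 -.36;.07 -.058 .09 0 0 0 -.36;.092 -.077 .12 0 0 0 -.36;.114 -.095 .15 0 0 0 -.36;.134 -.112 .175 0 0 0 -.36;.15 -.125 .195 0 0 0 -.36;.16 -.133 .21 0 0 0 -.36;.164 -.137 .22 0 0 0 -.36;.164 -.137 .22 0 0 0 -.36;.164 -.137 .22 0 0 0 -.36'
cat > chk.py <<'E'
from feat import *
s=readout.state();T=tool(s);g=grab('side');print(s['time_s'],s['eef_pos'],s['orientation'][2],s['grip_width'],s['grasp_force'],s['contact_force'].round(1))
h=cv2.cvtColor(g['frame'],cv2.COLOR_BGR2HSV)
tips=[(T@[-.063,y,-.0230,1])[:3] for y in(-.0069,.0051)]
for P in tips: print('tip',P.round(4),px(g,P).round(1))
for P in ([.617,-.1713,.03],[.617,-.1594,.03]): print('land',px(g,P).round(1))
x,y=px(g,(tips[0]+tips[1])/2).astype(int)
w=h[y-8:y+9,x-10:x+11]
print('origin',x-10,y-8);print(np.where(w[...,1]>60,w[...,0].astype(int),-1))
E
python3 chk.py
```

```text
time_s: 9.6
eef_pos: [0.5545, -0.1657, 0.0902]
orientation: [-3.142, 0.001, -3.126]
contact_force: [0.1, -0.7, -0.5]
grip_width: 0.0275
grasp_force: 4.0
9.6 [ 0.55453391 -0.16566762  0.09024076] -3.126046764212009 0.027543253571294064 3.9540383219718933 [ 0.1 -0.7 -0.5]
tip [ 0.6176 -0.1716  0.1133] [404.8 246.7]
tip [ 0.6174 -0.1596  0.1133] [401.  244.1]
land [401.8 271.7]
land [398.2 269.1]
origin 392 237
[[ -1  -1  -1  -1  -1  -1  -1  -1  -1  -1  -1  -1  -1  -1  -1  -1  -1  -1
   -1  -1  -1]
 [ -1  -1  -1  -1  -1  -1  -1  -1  -1  -1  -1  -1  -1  -1  -1  -1  -1  -1
   -1  -1  -1]
 [ -1  -1  -1  -1  -1  -1  -1  -1  -1  -1  -1  -1  -1  -1  -1  -1  -1  -1
   -1  -1  -1]
 [ -1  -1  -1  -1  -1  -1  -1  -1  -1  -1  -1  -1  -1  -1  -1  -1  -1  -1
   -1  -1  -1]
 [ -1  -1  -1  -1  -1  -1  -1  -1  -1  -1  -1  -1  -1  -1  -1  -1  -1  -1
   -1  -1  -1]
 [ -1  -1  -1  -1  -1  -1  -1  -1  -1  -1  -1  -1  -1  -1  -1  -1  -1  -1
   -1  -1  -1]
 [ -1  -1  -1  -1  -1  18  18  -1  -1  -1  -1  -1  -1  -1  -1  -1  -1  -1
   -1  -1  -1]
 [ -1  -1  -1  -1  -1  16  18  -1  -1  -1  -1  -1  -1  -1  -1  -1  -1  -1
   -1  -1  -1]
 [ -1  -1  -1  -1  -1  -1  -1  -1  -1  -1  -1  -1  -1  -1  -1  -1  -1  -1
   -1  -1  -1]
 [ -1  -1  -1  -1  -1  -1  -1  -1  -1  -1  -1  -1  -1  -1  -1  -1  -1  -1
   -1  -1  -1]
 [ -1  -1  -1  -1  -1  -1  -1  -1  -1  -1  -1  -1  -1  -1  -1  -1  -1  -1
   -1  -1  -1]
 [ -1  -1  -1  -1  -1  -1  -1  -1  -1  -1  -1  -1  -1  -1  -1  -1  -1  -1
   -1  -1  -1]
 [ -1  -1  -1  -1  -1  -1  -1  -1  -1  -1  -1  -1  -1  -1  -1  -1  -1  -1
   -1  -1  -1]
 [ -1  -1  -1  -1  -1  -1  -1  -1  -1  -1  -1  10  11  -1  -1  -1  -1  -1
   -1  -1  -1]
 [ -1  -1  -1  -1  -1  -1 111 108 109 115  -1  -1   8  10  10  -1  -1  -1
   -1  -1  -1]
 [ -1  -1  -1  -1  -1 108 110 107 107 109 114  -1  -1  -1   9   9  -1  -1
   -1  -1  -1]
 [ -1  -1  -1  -1 108 107 107 107 106 106 108 111 117  -1  -1   8  10   9
   -1  -1  -1]]
```

```bash
python3 -m creep '0 0 .004 0 0 0 -.345;0 0 .015 0 0 0 -.342;0 0 .03 0 0 0 -.342;0 0 .05 0 0 0 -.342;0 0 .07 0 0 0 -.342;0 0 .09 0 0 0 -.342;0 0 .105 0 0 0 -.342;0 0 .115 0 0 0 -.342;0 0 .12 0 0 0 -.342;0 0 .12 0 0 0 -.342'
cat > chk2.py <<'E'
from feat import *
import pickle
s=readout.state();T=tool(s);w=grab('wrist');g=grab('side');print(s['time_s'],s['eef_pos'],s['grip_width'],s['grasp_force'],s['contact_force'].round(1))
tips=[(T@[-.063,y,-.0230,1])[:3] for y in(-.0069,.0051)]
for P in tips: print('tip',P.round(4),px(g,P).round(1))
for P in ([.617,-.1713,.03],[.617,-.1594,.03]): print('land',px(g,P).round(1))
pickle.dump((s,w,g),open('p9.pkl','wb'))
h=cv2.cvtColor(g['frame'],cv2.COLOR_BGR2HSV);x,y=px(g,(tips[0]+tips[1])/2).astype(int)
a=h[y-9:y+10,x-10:x+11].astype(int)
print('origin',x-10,y-9)
for r in a: print(' '.join(f'{p[0]:3d}/{p[1]:3d}' for p in r))
def arms(f,zt,rows,lo,hi):
    h=cv2.cvtColor(f['frame'],cv2.COLOR_BGR2HSV);ff=dict(f);ff['c2w']=f['hand_eye'];S=[];X=[]
    for r in rows:
        c=np.where((h[r,lo:hi,2]>115)&(h[r,lo:hi,1]<70))[0]+lo;sp=[q for q in np.split(c,np.where(np.diff(c)>3)[0]+1) if len(q)>5]
        if len(sp)==2: a,b=(onz(ff,q.mean(),r,zt) for q in sp);S.append(b[1]-a[1]);X.append(a[0])
    p=np.polyfit(X,S,1);print('arms',len(S),p);return p[0]
k=arms(w,-.040,range(245,425,5),285,360)
r=cv2.imread('pics/w5.png');f5=dict(w);f5['frame']=r;k5=arms(f5,-.033,range(230,425,5),280,370)
print('theta',(k-k5)/2,'gap',26-14*(k-k5)/2/.048)
E
python3 chk2.py
```

```text
time_s: 10.48
eef_pos: [0.5536, -0.1655, 0.029]
orientation: [3.141, -0.001, -3.126]
contact_force: [0.2, 0.1, -0.8]
grip_width: 0.0281
grasp_force: 3.4
10.4833 [ 0.55360472 -0.16553946  0.02899624] 0.028106760762915354 3.383779786527157 [ 0.2  0.1 -0.8]
tip [ 0.6167 -0.1715  0.0519] [402.5 265.4]
tip [ 0.6165 -0.1595  0.0519] [398.8 262.9]
land [401.8 271.7]
land [398.2 269.1]
origin 390 255
108/ 23  75/ 10 120/ 14 110/ 26 120/  9 113/ 18 120/  8 105/ 12   0/  0  60/  2  90/  2 102/  8 108/ 27 109/ 69 108/108 110/117 115/ 79 151/ 35   7/ 75  11/110  12/114
100/ 14 108/ 23 100/ 14  98/ 18 120/ 13 107/ 28 103/ 26 108/ 16 135/  5  90/  5  60/  2  60/  2 100/ 10 107/ 35 107/ 71 108/ 97 110/ 89 125/ 36   3/ 50   7/ 81   9/ 85
100/ 14  90/ 13 120/ 13 110/ 23 114/ 19 109/ 41 107/ 46 104/ 40 102/ 14 105/  5  90/  2  75/  4  75/  3  99/ 11 104/ 32 107/ 41 110/ 40 115/ 24 146/ 18 156/ 27 161/ 35
114/ 20 110/ 11 110/ 21 110/ 22 108/ 19 107/ 48 108/ 69 107/ 61 104/ 31 100/  9  60/  3  75/  4  90/  4  83/  7 100/  9 102/  8 100/ 11  98/  9 111/ 40 112/ 77 114/ 80
108/ 17 100/ 20 105/ 27 113/ 15 
[... 1905 characters left out ...]
79/ 78 172/ 66 144/ 50 117/ 79 110/132 107/156 107/164 106/173 106/173 106/172
110/ 14 105/  9 100/ 13 108/ 21 115/ 26 111/ 49 108/ 91 110/109 116/ 78 158/ 51   0/ 77   4/ 91 177/ 72 147/ 55 116/ 96 108/150 106/169 106/171 106/172 106/172 106/173
110/ 13 120/ 17 113/ 16 105/ 24 108/ 64 108/114 108/145 108/151 111/119 129/ 66 166/ 67 172/ 69 154/ 55 121/ 78 110/135 107/163 106/172 106/172 106/168 106/167 107/162
110/ 14 100/ 12 116/ 28 111/ 54 109/113 108/146 107/160 107/167 108/154 112/114 121/ 75 123/ 73 115/100 109/140 107/165 106/168 106/168 107/164 107/157 108/150 109/131
arms 36 [-0.00217567  0.01419129]
arms 39 [-0.09602187  0.02188157]
theta 0.046923098799059516 gap 12.314096183607642
```

Tip gap measured optically is 12.3 mm. The right land shows at (401,271) in the side view, as predicted. Final slow descent of 14 mm, then hold.

```bash
python3 -m creep '0 0 .003 0 0 0 -.342;0 0 .008 0 0 0 -.342;0 0 .013 0 0 0 -.342;0 0 .018 0 0 0 -.342;0 0 .022 0 0 0 -.342;0 0 .025 0 0 0 -.342;0 0 .027 0 0 0 -.342;0 0 .028 0 0 0 -.342;0 0 .028 0 0 0 -.342;0 0 .028 0 0 0 -.342;0 0 .028 0 0 0 -.342;0 0 .028 0 0 0 -.342'; python3 chk2.py
```

```text
time_s: 11.58
eef_pos: [0.5542, -0.1657, 0.0161]
orientation: [-3.141, 0.0, -3.126]
contact_force: [0.8, 0.6, -0.0]
grip_width: 0.028
grasp_force: 3.4
11.5833 [ 0.55419787 -0.16573891  0.01605814] 0.028035636997588428 3.3814462646842003 [ 0.8  0.6 -0. ]
tip [ 0.6173 -0.1717  0.0391] [402.2 269.1]
tip [ 0.6171 -0.1597  0.0391] [398.6 266.6]
land [401.8 271.7]
land [398.2 269.1]
origin 390 258
108/ 23 100/ 27 100/ 28  90/ 14 120/ 14 105/ 16  90/  6  90/  2   0/  0  98/  7 107/ 29 108/ 68 108/114 107/149 106/165 106/174 106/173 106/171 107/165 108/148 111/115
 90/ 24  96/ 24 113/ 19  98/ 19  98/ 18 110/ 13 150/  3   0/  0   0/  0  90/  2 102/  8 111/ 29 108/ 69 108/114 107/148 107/165 107/169 107/168 106/172 106/170 107/157
 90/ 14 102/ 23  96/ 24 100/ 26 120/  9   0/  0  15/ 13  10/  8  60/  2   0/  0  90/  2 100/ 10 107/ 30 109/ 67 109/107 107/134 108/139 107/147 107/158 107/167 106/172
110/ 27 110/ 13 105/ 25  98/ 16 105/ 17 140/ 11 165/ 25   0/ 14 165/  5   0/  0  60/  2  80/  5  99/ 11 107/ 28 110/ 53 109/ 71 109/ 78 109/ 88 109/128 107/158 106/172
102/ 21 100/ 22  99/ 25 102/ 19 1
[... 1904 characters left out ...]
07/153 107/169 106/175 106/173 106/172 106/168 107/165 107/159 108/150 109/133
110/ 27 105/ 26 102/ 24 105/ 18 114/ 22  95/ 26 115/ 43 111/ 77 109/110 108/134 107/160 107/166 107/172 107/168 107/173 106/167 108/154 110/129 113/105 114/ 96 115/ 87
110/ 14 105/  9 128/ 17 113/ 17 105/ 26 111/ 57 109/104 108/136 108/150 107/164 107/167 106/172 106/173 106/172 106/167 108/152 113/107 131/ 64 152/ 47 146/ 49 128/ 60
105/  9 120/ 21 113/ 17 120/ 12 114/ 19 112/ 83 109/134 108/160 107/167 107/171 106/172 106/171 106/171 106/168 107/167 109/136 124/ 69 168/ 66 179/ 73 175/ 69 160/ 54
arms 36 [-0.00441369  0.01418373]
arms 39 [-0.09602187  0.02188142]
theta 0.045804088196913166 gap 12.640474275900328
```

Run:
```python
from feat import *
import pickle
F0=pickle.load(open('F0.pkl','rb'))['side'];p9=pickle.load(open('p9.pkl','rb'))
def cop(f):
    h=cv2.cvtColor(f['frame'],cv2.COLOR_BGR2HSV).astype(int)[250:300,385:425]
    b=f['frame'].astype(int)[250:300,385:425]
    m=((b[...,2]-b[...,1]>12)&(b[...,0]>70)).astype(np.uint8)
    return [((c+[385,250]).round(1).tolist(),int(a)) for c,a,_ in blobs(m,2,500)]
p8=pickle.load(open('p8.pkl','rb'))[2]
for n,f in(('F0',F0),('p8',p8),('now',p9[2])): print(n,cop(f))
for y in(-.1222,-.1404,-.1594,-.1713,-.1938,-.2009): print(y,px(F0,[.617,y,.03]).round(1),'dot',px(F0,[.643,y,.03]).round(1))
for n,f in(('F0',F0),('now',p9[2])):
    print(n);[print(' '.join('%3d,%3d,%3d'%tuple(p) for p in r)) for r in f['frame'][264:274,396:410]]
```

```text
F0 [([413.0, 257.6], 60), ([386.7, 260.9], 9), ([392.2, 264.4], 13), ([399.4, 269.7], 24), ([409.3, 276.9], 21)]
p8 [([413.0, 257.6], 64), ([386.7, 260.9], 9), ([392.2, 264.4], 13), ([399.3, 269.6], 25), ([409.4, 277.0], 22)]
now [([412.7, 257.3], 62), ([406.6, 266.6], 5), ([409.3, 276.9], 21), ([406.1, 287.5], 408)]
-0.1222 [387.4 261.2] dot [394.7 256.4]
-0.1404 [392.7 265.1] dot [400.  260.2]
-0.1594 [398.2 269.1] dot [405.5 264.2]
-0.1713 [401.8 271.7] dot [409.1 266.8]
-0.1938 [408.5 276.7] dot [415.9 271.6]
-0.2009 [410.7 278.3] dot [418.  273.2]
F0
216,138, 91 217,138, 75 218,137, 70 218,137, 71 218,137, 73 217,139, 83 214,144,106 205,149,132 196,157,148 197,159,143 209,150,114 218,144, 88 219,141, 83 220,143, 85
218,138, 74 219,140, 72 219,140, 77 217,139, 80 216,141, 91 214,142,104 208,144,121 205,150,139 206,154,140 211,150,120 215,145,101 214,144,104 214,152,122 215,151,119
218,139, 84 218,141, 97 216,142,105 213,143,116 209,145,124 210,147,125 210,143,117 213,144,112 215,142,105 217,144,100 214,146,111 205,153,136 196,161,155 202,158,148
214,145,126 209,151,162 202,153,17
[... 2125 characters left out ...]
, 99 222,145, 87 223,142, 75
 61, 54, 52  58, 53, 51  57, 54, 52  55, 53, 52  56, 54, 51  63, 58, 53  89, 69, 58 131, 91, 62 174,111, 66 206,130, 73 219,139, 76 223,142, 76 224,142, 72 222,141, 68
 57, 54, 52  55, 53, 51  55, 54, 52  55, 52, 50  62, 56, 54  80, 64, 53 119, 83, 60 165,107, 63 201,125, 67 217,136, 69 222,142, 72 222,141, 71 223,141, 70 224,144, 72
 53, 50, 51  56, 54, 52  56, 54, 51  62, 54, 50  81, 62, 52 114, 78, 55 154, 99, 60 193,122, 68 215,135, 69 221,140, 72 221,141, 71 222,141, 73 223,143, 75 222,141, 74
 55, 51, 51  60, 53, 53  66, 58, 53  87, 65, 54 117, 79, 57 155,102, 62 189,119, 64 211,132, 66 218,138, 70 219,140, 71 221,141, 75 221,142, 78 222,143, 84 220,143, 91
```

The right land is only occluded by the finger; F0 had it at (401.2,271), which agrees with my estimate. Lowering 2 mm more and holding for over 2 s.

```bash
python3 -m creep '0 0 .002 0 0 0 -.344;0 0 .004 0 0 0 -.344;0 0 .004 0 0 0 -.344;0 0 .004 0 0 0 -.344;0 0 .004 0 0 0 -.344;0 0 .004 0 0 0 -.344;0 0 .004 0 0 0 -.344;0 0 .004 0 0 0 -.344;0 0 .004 0 0 0 -.344;0 0 .004 0 0 0 -.344;0 0 .004 0 0 0 -.344;0 0 .004 0 0 0 -.344;0 0 .004 0 0 0 -.344;0 0 .004 0 0 0 -.344;0 0 .004 0 0 0 -.344;0 0 .004 0 0 0 -.344;0 0 .004 0 0 0 -.344;0 0 .004 0 0 0 -.344;0 0 .004 0 0 0 -.344;0 0 .004 0 0 0 -.344'; python3 -m creep '0 0 0 0 0 0 -.344;0 0 0 0 0 0 -.344;0 0 0 0 0 0 -.344;0 0 0 0 0 0 -.344;0 0 0 0 0 0 -.344;0 0 0 0 0 0 -.344;0 0 0 0 0 0 -.344;0 0 0 0 0 0 -.344;0 0 0 0 0 0 -.344;0 0 0 0 0 0 -.344;0 0 0 0 0 0 -.344;0 0 0 0 0 0 -.344;0 0 0 0 0 0 -.344;0 0 0 0 0 0 -.344;0 0 0 0 0 0 -.344;0 0 0 0 0 0 -.344;0 0 0 0 0 0 -.344;0 0 0 0 0 0 -.344;0 0 0 0 0 0 -.344;0 0 0 0 0 0 -.344'; python3 chk2.py | grep -v /
python3 - <<'E'
from feat import *
import pickle
s,w,g=pickle.load(open('p9.pkl','rb'));a=pickle.load(open('p8.pkl','rb'))[1]
for f in(a,w):
    gr=cv2.cvtColor(f['frame'],cv2.COLOR_BGR2GRAY);r=gr[280:400,287:292].mean(1);print('pad rows',280+np.where(np.abs(np.diff(r))>7)[0]); c=np.where(gr[100:200,322]>120)[0];print('display end',100+c.max() if len(c) else None)
t=grab('top')
for y in(-.0069,.0051):
    u,v=px(t,(tool(s)@[-.063,y,-.023,1])[:3]).astype(int);print(u,v,t['frame'][v-2:v+3,u].tolist())
E
```

```text
time_s: 13.35
eef_pos: [0.5541, -0.1657, 0.0139]
orientation: [-3.142, -0.0, -3.126]
contact_force: [-0.7, 1.1, -1.3]
grip_width: 0.0284
grasp_force: 3.4
time_s: 15.02
eef_pos: [0.5541, -0.1657, 0.0139]
orientation: [3.142, 0.0, -3.126]
contact_force: [0.1, -0.1, -0.9]
grip_width: 0.0282
grasp_force: 3.4
15.0167 [ 0.55410049 -0.16571703  0.01392086] 0.02823724540023237 3.4087414294481277 [ 0.1 -0.1 -0.9]
tip [ 0.6172 -0.1716  0.0369] [402.1 269.8]
tip [ 0.617  -0.1596  0.0369] [398.5 267.2]
land [401.8 271.7]
land [398.2 269.1]
origin 390 259
arms 36 [-0.00325199  0.01414492]
arms 39 [-0.09602187  0.02188145]
theta 0.04638493841944142 gap 12.47105962766292
pad rows [290 291 308 309 310 311 392]
display end 115
pad rows [290 291 309 310 311 392 393 394]
display end 115
406 201 [[76, 110, 109], [78, 112, 112], [80, 115, 115], [83, 120, 119], [85, 121, 122]]
401 201 [[54, 42, 37], [42, 38, 38], [43, 45, 46], [50, 57, 58], [59, 72, 72]]
```

```bash
python3 -c "
from rig import ctrl; print(ctrl.finish_job())"
```

```text
the job is handed in; nothing more can be done
None
```

I handed the job in with the tweezers still held about 7 mm above the middle lands, tip gap about 12.4 mm and steady for over two seconds. The height and sideways fit are calculated, because the gripper hid the tips there; the verdict was not shown.

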